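# Fit the relay and arm the dust extractor's control box

## Task

Get the bench's dust-extractor control box going: plug the blue relay upright into the box's black socket until it is fully home, then swing the red guard up and open, flip the steel toggle beneath it all the way over toward the relay, and tip the guard back so that it drops shut over the toggle. Leave the grey relay where it stands.

Things in the scene. Friction and masses are not known exactly. Their poses are not given: they have to be found in the camera images.
- control_box: grey control box fixed on the bench, 100 (x) x 220 (y) x 45 mm high; origin at the centre of its underside; its x axis points to its back (the side of the guard's hinge), its y axis to the side of the socket, z up. A black socket block (56 x 64 mm) stands 24 mm high on its top at y = +60 mm, the switch with its red guard at y = -55 mm.
- socket (a point): centre of the mouth of the rectangular hole in the top of the black socket block, 69 mm above the bench, 60 mm to the +y of the box's centre; the hole is 28.4 mm along the box's x and 34.4 mm along its y, 18.5 mm deep, with a 2 mm chamfer round the mouth. Axes as the box's.
- blue_relay_center (a point): the loose blue relay (90 g, nominal): a case 36 (x) x 42 (y) x 40 mm on a black plug foot 26 (x) x 32 (y) x 18 mm, standing on the foot, 58 mm high in all. This point is the centre of the case, 38 mm above the underside of the foot; axes: the relay's own, z up. It goes into the socket either way round, its x along the box's x; fully home the case rests on the socket block and this point is 20 mm above the mouth.
- grey_relay_center (a point): the same point on a grey relay of the same shape, an old spare that stands loose on the bench and is to be left alone.
- guard (a joint): opening of the red guard in rad: 0 shut, 1.75 its stop (just past upright, leaning to the box's back). It hinges on its far edge about the box's y axis and weighs 50 g; it falls shut by its own weight when let go below about 1.1 rad and falls open and stays open when let go above about 1.3 rad.
- guard_tab (a point): grip point on the guard's pull tab: a ribbed red fin 10 mm thick (along the box's y), 14 mm high and 38 mm long that sticks out 38 mm from the guard's front, toward the robot when shut, and points up when open; this point lies 11 mm from its free end. Shut, it is 75 mm above the bench. The guard itself is a channel 46 mm wide, 64 mm long, its top 83 mm above the bench when shut.
- guard_hinge (a point): point on the guard's hinge axis, mid-width, 53 mm above the bench; the tab's grip point is 90 mm in front of it and 22 mm above it when the guard is shut. Axes as the box's.
- toggle (a joint): angle of the steel toggle in rad: 0 = off, leaning 0.4 rad from upright away from the socket (the box's -y); 0.8 = on, leaning 0.4 rad toward the socket (the box's +y). It stays where it is left; about 1 N at its tip moves it.
- toggle_tip (a point): near the end of the toggle's bat lever, 24 mm from its pivot; the lever is 27 mm long and 5 to 8 mm thick; bush at its foot up to 52 mm above the bench.
- toggle_pivot (a point): the toggle's pivot, 49 mm above the bench, 32 mm in front of the guard's hinge axis, on the box's centre line in x (55 mm to -y of its centre); fixed in the box, axes as the box's.

How it is judged:
On the way, in this order (a step that is already met when the one before it is completed fails the run):
1. the blue relay is plugged fully home in the socket (horizontal distance between blue_relay_center and socket below 0.004 m and z of blue_relay_center in the frame of socket below 0.0225 m and angle between the z axis of blue_relay_center and the z axis of control_box, either way round below 0.06 rad), for 0.2 s.
2. the guard is open (value of joint guard above 1 rad), for 0.1 s.
3. the toggle is flipped over (value of joint toggle above 0.65 rad), for 0.2 s.
At the end, for the whole second after the job is handed in: The blue relay sits fully home in the socket (its case within 2.5 mm of resting on the block, within 4 mm of centre, within 0.06 rad of upright), the toggle is over toward the relay (above 0.65 rad) and the guard is shut (below 0.06 rad) (all of step 1 and value of joint toggle above 0.65 rad and value of joint guard below 0.06 rad); the robot touches nothing.
It fails at once if the grey relay is shifted by more than 30 mm or knocked over (distance of grey_relay_center from where it was at the start of the episode above 0.03 m or angle between grey_relay_center's own z axis and vertical above 0.5 rad).
It also fails if it takes over 72 s, if anything falls off the work surface, if the arm or the gripper's body presses on something with over 40 N, if the wrist force passes 120 N, or if a joint passes its speed limit or range.

## Robot

A 6-joint arm with a two-finger parallel gripper is mounted at the origin on a cart in front of the work surface, level with it; the furniture and walls round the work are solid. World frame = base frame: x ahead of the robot, y to its left, z up, the work surface at z = 0. Lengths are in m, angles in rad, forces in N, time in s.
With the tool pointing down it reaches from about 0.35 to 0.975 m from the base axis. Payload 4.9 kg.
Tool frame: the origin (TCP) lies at the very end of the fingers, on their centre line; the grasp point (between the pads) lies manip.grip_point_offset behind it (manip.grip_point_offset is the distance from the TCP to the grasp point, in m); z points along the fingers, y is the line along which they close (so a half turn about z gives the same grasp; the last joint's range is limited). The gripper opens to 85 mm and grips with 20 to 120 N. Pads are 22 mm wide; open, the fingers measure 114 mm over their backs; the gripper's body (76 mm by 85 mm) begins 54 mm behind the grasp point. The pads swing forward as they close: fully open they stand 13 mm farther back than shut.
Start: joints at [1.056, 0.053, 1.613, -0, 1.476, -0.119], TCP at [0.241, 0.577, 0.231] pointing down, gripper open.
Joint ranges: [-3.01, 3.01], [-1.01, 2.22], [0.06, 2.58], [-1.02, 4.17], [0.09, 2.62], [-3.14, 3.14]. Speed limits (rad/s): [2.57, 2.57, 3.14, 3.14, 3.14, 3.14].

## Interface

Orientations are given as a unit quaternion [w, x, y, z].
In Python, from plant import manip gives the robot as it stands.
- The arm moves only by the shell command python3 -m crank 'ROWS' [OPENING]. ROWS is JSON, a list of rows, each an object of numbers: "x", "y", "z": the shift along the tool's x, y, z in cm; "turn": the turn about the tool's z in rad. In form: [{"x": .., "y": .., "z": .., "turn": ..}, ...]. A call has 1 to 5 rows; each row shifts and turns the commanded pose from where the row before left it, along the tool's axes as they then stand; what a row does not reach is not made up. A row lasts 1/10 s, in which the tool goes at most 50 mm and 8.59 degrees, less where a joint would pass 70% of its speed; a pose out of reach is approached as far as the arm can. A call with a gripper value outside its range is refused whole. OPENING is the opening in per cent of the stroke, from 0 (shut) to 100 (fully open), set as the call begins (- or left out, the last holds). The fingers move at their own pace and stop on an object; the grip force is fixed at half the most. Time passes only in rows, so rows that do not move let the fingers close. It gives the time, the measured TCP pose, the force, the opening and the grip force at its end, in the units of the state.
- manip.state(): the state, without advancing time (a new reading comes with each control period).
- manip.grab_frame(name): name is "side" or "top" or "wrist"; returns (picture, depth): 420x560x3 uint8, red, green, blue; 420x560 float32, m along the optical axis (not along the pixel's ray), 0 where there is no reading.
- manip.camera_model(name): a dict with "mtx" (3x3 intrinsics, pixels), "world_to_cam" (4x4, takes a point from world to camera coordinates). Camera axes: x right, y down, z forward; pixel columns grow to the right and rows downward; lengths in m; the calibration is good to about 2 mm. A picture is of the moment at which its call begins: read the wrist's pose just before it. camera_model takes no time and is no camera call; for the wrist camera it gives the pose at the moment of the call.
- manip.job_done(): hands the job in; it is judged then, once.
The state is a dict: "time": time; "joint_pos": joint angles; "joint_vel": joint speeds; "joint_efforts": joint torques, N m; "tool_pos": TCP position; "tool_rot": TCP orientation; "contact_force": force on the tool from outside, world axes, zero at the start; "ft_torque": the same for the moment, N m; "gripper_width": opening from 0.0 (shut) to 1.0 (fully open); "grasp_force": force on a finger pad.
Only numpy, scipy, OpenCV 4.12 (cv2) and the standard library are available. Lean on these libraries where they do the work, as an engineer would, in place of code of your own. Each camera call takes 0.05 s, during which the arm holds its last target. There are 200 camera calls.

## Working session

There is one attempt and no reset: what is moved stays moved. The work goes in short steps, Python scripts to look and compute and a shell command to move; the robot and the scene stay as the last step left them, time stands still between calls to the robot, and variables do not carry over. Pictures are saved under pics/ and viewed, at most 10 in all, crops included, and the job is handed in when it is done.

```bash
mkdir -p pics; ls
python3 - <<'E'
from plant import manip
import cv2,numpy as np
s=manip.state();print(s['time'],s['tool_pos'],s['tool_rot'],s['gripper_width'],manip.grip_point_offset)
ims=[]
for n in("top","side"):
    p,d=manip.grab_frame(n);np.savez(f'pics/{n}0.npz',p=p,d=d,K=manip.camera_model(n)['mtx'],T=manip.camera_model(n)['world_to_cam'])
    cv2.imwrite(f'pics/{n}0.png',p[...,::-1])
    T=manip.camera_model(n)['world_to_cam'];print(n,np.linalg.inv(T).round(3).tolist(),np.array(manip.camera_model(n)['mtx']).round(1).tolist())
E
```

```text
pics
0.0 [0.24064724 0.57614021 0.2300792 ] [-3.13750879e-04  1.96601502e-01  9.80482938e-01 -9.79443861e-04] 0.9971780758337082 0.0187
top [[0.011, -0.989, 0.145, 0.343], [-1.0, -0.01, 0.003, -0.027], [-0.001, -0.145, -0.989, 1.394], [0.0, 0.0, 0.0, 1.0]] [[504.3, 0.0, 277.0], [0.0, 504.3, 207.6], [0.0, 0.0, 1.0]]
side [[0.979, -0.094, 0.179, 0.329], [-0.202, -0.471, 0.859, -1.013], [0.003, -0.877, -0.48, 0.636], [0.0, 0.0, 0.0, 1.0]] [[468.4, 0.0, 268.2], [0.0, 468.4, 214.0], [0.0, 0.0, 1.0]]
```

View pics/top0.png

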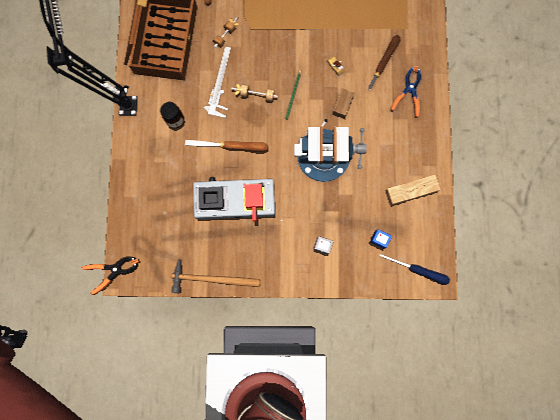

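View pics/side0.png

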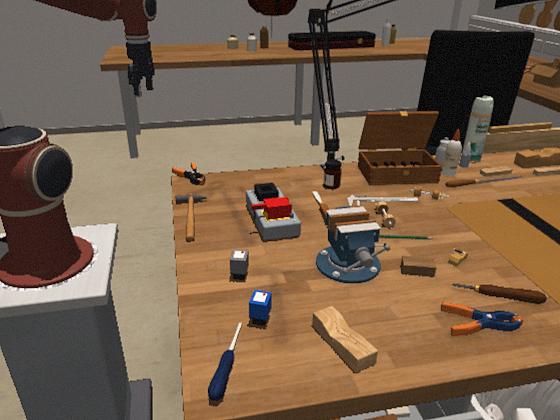

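The top view shows the box at cols 194-274, rows 180-220, with the socket at about (211,198) and the guard at (254,195). The tab is at about (255,215), the blue relay at (381,239) and the grey relay at (323,245). The side view agrees: box at (272,212), grey relay at (239,263), blue relay at (260,305).

```bash
cat > h.py <<'E'
import numpy as np,cv2
from plant import manip
def cloud(d,K,T):
    v,u=np.mgrid[:d.shape[0],:d.shape[1]]
    P=np.stack([(u-K[0,2])/K[0,0]*d,(v-K[1,2])/K[1,1]*d,d],-1)
    C=np.linalg.inv(T);return P@C[:3,:3].T+C[:3,3]
def pix2z(uv,z,K,T):
    C=np.linalg.inv(T);r=C[:3,:3]@np.linalg.solve(K,[uv[0],uv[1],1.]);return C[:3,3]+r*(z-C[2,3])/r[2]
def rect(pts):
    return cv2.minAreaRect((pts[:,:2]*1000).astype(np.float32))
def tri(obs):
    A=np.zeros((3,3));b=np.zeros(3)
    for uv,K,T in obs:
        C=np.linalg.inv(T);r=C[:3,:3]@np.linalg.solve(K,[uv[0],uv[1],1.]);r/=np.linalg.norm(r);M=np.eye(3)-np.outer(r,r);A+=M;b+=M@C[:3,3]
    return np.linalg.solve(A,b)
def tool():
    from scipy.spatial.transform import Rotation as R
    s=manip.state();q=s['tool_rot'];Rm=R.from_quat([q[1],q[2],q[3],q[0]]).as_matrix();return np.array(s['tool_pos']),Rm,s
def snap(n,tag):
    p,d=manip.grab_frame(n);m=manip.camera_model(n);K,T=np.array(m['mtx']),np.array(m['world_to_cam'])
    np.savez(f'pics/{tag}.npz',p=p,d=d,K=K,T=T);return p,d,K,T
def load(tag):
    f=np.load(f'pics/{tag}.npz');return f['p'],f['d'],f['K'],f['T']
E
python3 - <<'E'
from h import *
for n in("top0","side0"):
    p,d,K,T=load(n);W=cloud(d,K,T);hsv=cv2.cvtColor(p,cv2.COLOR_RGB2HSV)
    boxes=dict(blue=((366,228,394,252),(245,285,275,325)),grey=((312,234,336,256),(228,245,252,280)),box=((185,172,282,228),(240,180,305,240)))
    for k,b in boxes.items():
        x0,y0,x1,y1=b[n=="side0"];w=W[y0:y1,x0:x1].reshape(-1,3)
        if k!='box':
            zt=np.percentile(w[w[:,2]>.02][:,2],90);q=w[abs(w[:,2]-zt)<.006];print(n,k,zt.round(4),q.mean(0).round(4),rect(q))
        else:
            for lo,hi in((.04,.05),(.062,.075),(.076,.095)):
                q=w[(w[:,2]>lo)&(w[:,2]<hi)];print(n,k,lo,len(q),q.mean(0).round(4),rect(q))
E
```

```text
top0 blue 0.0617 [ 0.4607 -0.3034  0.0591] ((460.85357666015625, -303.45440673828125), (41.724388122558594, 35.869384765625), 65.98976135253906)
top0 grey 0.0613 [ 0.4425 -0.1486  0.0588] ((442.6419372558594, -148.55772399902344), (41.9742317199707, 35.7541618347168), 71.23723602294922)
top0 box 0.04 1770 [0.5657 0.0907 0.0456] ((567.5592651367188, 93.82657623291016), (100.42212677001953, 219.6014404296875), 3.0873730182647705)
top0 box 0.062 386 [0.5636 0.149  0.0695] ((560.1673583984375, 99.39356994628906), (79.71273803710938, 171.3715362548828), 1.7957792282104492)
top0 box 0.076 466 [0.5633 0.0398 0.0835] ((548.790283203125, 95.8529052734375), (100.12394714355469, 162.34446716308594), 3.536716938018799)
side0 blue 0.0596 [ 0.4604 -0.307   0.0582] ((460.9365539550781, -304.14794921875), (45.050880432128906, 36.19481658935547), 66.28115844726562)
side0 grey 0.0595 [ 0.4422 -0.1519  0.0584] ((442.9510498046875, -149.0339813232422), (44.781578063964844, 36.33763122558594), 73.58338928222656)
side0 box 0.04 651 [0.5582 0.0483 0.0457] ((568.0855102539062, 92.14857482910156), (100.1806640625, 222.69175720214844), 2.8103089332580566)
side0 box 0.062 375 [0.5632 0.1009 0.0688] ((549.3607788085938, 98.51193237304688), (100.03425598144531, 175.1240997314453), 3.5780725479125977)
side0 box 0.076 319 [0.561  0.0335 0.0826] ((553.2360229492188, 37.56792449951172), (101.80753326416016, 54.280967712402344), 1.6092342138290405)
```

Both views agree: box centre (0.568, 0.093) with yaw 3°, relay top at z 59 mm with its y axis at 66°. Next I go above the blue relay with the fingers closing along its x (world -24°).

```bash
cat >> h.py <<'E'
def go(x,y,z,yaw=None):
    "remaining shift in tool axes (cm) and turn (rad) so tool y points at world yaw (deg)"
    p,R,s=tool();d=R.T@(np.array([x,y,z])-p)*100;a=np.degrees(np.arctan2(R[1,1],R[0,1]))
    t=0 if yaw is None else -(yaw-a+180)%360-180
    t=0 if yaw is None else -((yaw-a+180)%360-180)
    t=np.radians(t);c,s_=np.cos(t),np.sin(t)
    d2=np.array([c*d[0]+s_*d[1],-s_*d[0]+c*d[1],d[2]])
    print('t',round(s['time'],2),'tcp',p.round(4),'yaw',a.round(2),'| now-axes',d.round(2),'| turn',round(float(t),3),'| after-turn axes',d2.round(2),'F',np.round(s['contact_force'],1),'w',round(s['gripper_width'],3))
def box(bx,by):
    a=np.radians(3.0);return .5678-by*np.sin(a)/1000+bx*np.cos(a)/1000,.093+by*np.cos(a)/1000+bx*np.sin(a)/1000
E
python3 -m crank '[{"x":-4.5,"y":-1.5,"turn":0.15},{"x":-4.5,"y":-1.5,"turn":0.15},{"x":-4.5,"y":-1.5,"turn":0.15},{"x":-4.5,"y":-1.5,"turn":0.15},{"x":-4.5,"y":-1.5,"turn":0.15}]' 100
python3 -m crank '[{"x":-4.7,"turn":0.15},{"x":-4.7,"turn":0.15},{"x":-4.7,"turn":0.15},{"x":-4.7,"turn":0.15},{"x":-4.7,"turn":0.15}]'
python3 -c "
from h import *
go(.461,-.3037,.13,-24)"
```

```text
t 0.1 tcp [0.2407 0.5762 0.2302] yaw 67.32 | now-axes [-54.25 -72.67  10.14] | turn 1.594 | after-turn axes [-71.4   55.92  10.14] F [0.1 0.3 0.4] w 0.998schema error: expected keys x, y, z, turn
schema error: expected keys x, y, z, turn
```

All four keys are required in every row.

```bash
python3 -m crank '[{"x":-4.5,"y":-1.5,"z":0,"turn":0.15},{"x":-4.5,"y":-1.5,"z":0,"turn":0.15},{"x":-4.5,"y":-1.5,"z":0,"turn":0.15},{"x":-4.5,"y":-1.5,"z":0,"turn":0.15},{"x":-4.5,"y":-1.5,"z":0,"turn":0.15}]' 100
python3 -m crank '[{"x":-4.7,"y":0,"z":0,"turn":0.15},{"x":-4.7,"y":0,"z":0,"turn":0.15},{"x":-4.7,"y":0,"z":0,"turn":0.15},{"x":-4.7,"y":0,"z":0,"turn":0.15},{"x":-4.7,"y":0,"z":0,"turn":0.15}]'
python3 -c "
from h import *
go(.461,-.3037,.13,-24)"
```

```text
time: 0.6
tool_pos: [0.3635, 0.3775, 0.2307]
tool_rot: [0.0, 0.545, 0.839, -0.0]
contact_force: [0.3, 0.2, -0.1]
gripper_width: 1.0
grasp_force: 0.0
time: 1.1
tool_pos: [0.3912, 0.1495, 0.2308]
tool_rot: [0.0, 0.814, 0.581, -0.0]
contact_force: [1.5, -1.2, 1.2]
gripper_width: 0.998
grasp_force: 0.0
t 1.1 tcp [0.3912 0.1495 0.2308] yaw -18.98 | now-axes [-40.58  21.35  10.1 ] | turn 0.088 | after-turn axes [-38.56  24.81  10.1 ] F [ 1.5 -1.2  1.2] w 0.998
```

```bash
python3 -m crank '[{"x":-3.9,"y":2.1,"z":0,"turn":0.088},{"x":-3.8,"y":2.5,"z":0,"turn":0},{"x":-3.8,"y":2.5,"z":0,"turn":0},{"x":-3.8,"y":2.5,"z":0,"turn":0},{"x":-3.8,"y":2.5,"z":0,"turn":0}]' >/dev/null
python3 -m crank '[{"x":-3.8,"y":2.5,"z":0,"turn":0},{"x":-3.8,"y":2.5,"z":0,"turn":0},{"x":-3.8,"y":2.5,"z":0,"turn":0},{"x":-3.8,"y":2.5,"z":0,"turn":0},{"x":-3.8,"y":2.5,"z":0,"turn":0}]' >/dev/null
python3 -m crank '[{"x":0,"y":0,"z":2,"turn":0},{"x":0,"y":0,"z":0,"turn":0}]'
python3 - <<'E'
from h import *
go(.461,-.3037,.13,-24)
p,d,K,T=snap('wrist','w1');cv2.imwrite('pics/w1.png',p[...,::-1])
W=cloud(d,K,T);q=W.reshape(-1,3);q=q[(abs(q[:,2]-.058)<.006)&(np.hypot(q[:,0]-.461,q[:,1]+.304)<.04)]
print(len(q),q.mean(0),rect(q))
E
```

```text
time: 2.3
tool_pos: [0.466, -0.2957, 0.2077]
tool_rot: [-0.003, 0.838, 0.546, -0.001]
contact_force: [-0.4, 0.5, 0.1]
gripper_width: 0.999
grasp_force: 0.0
t 2.3 tcp [ 0.466  -0.2957  0.2077] yaw -23.78 | now-axes [-0.95 -0.09  7.76] | turn 0.004 | after-turn axes [-0.95 -0.08  7.76] F [-0.4  0.5  0.1] w 0.999
1631 [ 0.46046339 -0.30222727  0.05918552] ((460.4705505371094, -303.28485107421875), (41.65103530883789, 36.22140884399414), 65.43077850341797)
```

View pics/w1.png

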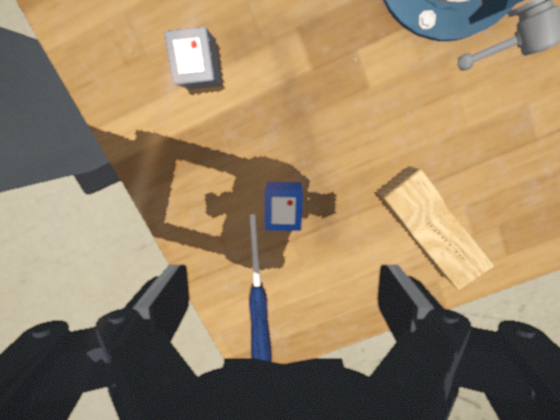

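The wrist view shows the blue relay at about (284,207), aligned with the fingers. The screwdriver's tip lies on the bench beside it at about (253,217), lower than the planned finger height, and the grey relay is clear at (191,56). I descend to TCP z 0.026.

```bash
python3 -m crank '[{"x":-0.9,"y":-0.18,"z":2,"turn":0.01},{"x":0,"y":0,"z":4,"turn":0},{"x":0,"y":0,"z":4,"turn":0},{"x":0,"y":0,"z":4,"turn":0},{"x":0,"y":0,"z":2,"turn":0}]' 
python3 -m crank '[{"x":0,"y":0,"z":0,"turn":0}]'
python3 -c "
from h import *
go(.4607,-.3033,.026,-24.4)"
```

```text
time: 2.85
tool_pos: [0.4609, -0.3007, 0.0482]
tool_rot: [-0.002, 0.839, 0.544, -0.001]
contact_force: [-0.4, -0.0, -0.1]
gripper_width: 1.002
grasp_force: 0.0
time: 2.95
tool_pos: [0.4604, -0.3004, 0.048]
tool_rot: [-0.003, 0.839, 0.543, -0.001]
contact_force: [-0.8, 0.4, -0.0]
gripper_width: 0.999
grasp_force: 0.0
t 2.95 tcp [ 0.4604 -0.3004  0.048 ] yaw -24.16 | now-axes [-0.26  0.17  2.2 ] | turn 0.004 | after-turn axes [-0.26  0.17  2.2 ] F [-0.8  0.4 -0. ] w 0.999
```

```bash
python3 -m crank '[{"x":-0.26,"y":0.17,"z":1.2,"turn":0},{"x":0,"y":0,"z":1,"turn":0},{"x":0,"y":0,"z":0,"turn":0}]' 
python3 -m crank '[{"x":0,"y":0,"z":0,"turn":0},{"x":0,"y":0,"z":0,"turn":0},{"x":0,"y":0,"z":0,"turn":0},{"x":0,"y":0,"z":0,"turn":0},{"x":0,"y":0,"z":0,"turn":0}]' 0
python3 -m crank '[{"x":0,"y":0,"z":0,"turn":0},{"x":0,"y":0,"z":0,"turn":0},{"x":0,"y":0,"z":0,"turn":0},{"x":0,"y":0,"z":0,"turn":0}]'
python3 -c "
from h import *
go(*box(0,60),.2,3)"
```

```text
time: 3.25
tool_pos: [0.4628, -0.3062, 0.029]
tool_rot: [-0.0, 0.84, 0.543, -0.0]
contact_force: [-0.6, 0.2, -0.9]
gripper_width: 0.999
grasp_force: 0.0
time: 3.75
tool_pos: [0.4635, -0.3069, 0.0302]
tool_rot: [0.001, 0.84, 0.543, 0.0]
contact_force: [-0.4, -0.1, 3.9]
gripper_width: 0.409
grasp_force: 61.4
time: 4.15
tool_pos: [0.4635, -0.3069, 0.0301]
tool_rot: [0.001, 0.84, 0.543, 0.0]
contact_force: [-0.7, -0.0, 5.1]
gripper_width: 0.409
grasp_force: 61.5
t 4.15 tcp [ 0.4635 -0.3069  0.0301] yaw -24.24 | now-axes [ 46.07  -9.62 -17.02] | turn -0.475 | after-turn axes [ 45.37  12.53 -17.02] F [-0.7 -0.   5.1] w 0.409
```

```bash
python3 -m crank '[{"x":0,"y":0,"z":-3,"turn":0},{"x":0,"y":0,"z":-4,"turn":0},{"x":0,"y":0,"z":-5,"turn":0},{"x":3,"y":0,"z":-3,"turn":0},{"x":5,"y":0,"z":0,"turn":0}]' 
python3 -m crank '[{"x":5,"y":0,"z":0,"turn":-0.1},{"x":5,"y":0,"z":0,"turn":-0.1},{"x":5,"y":0,"z":0,"turn":-0.1},{"x":5,"y":0,"z":0,"turn":-0.1},{"x":5,"y":0,"z":0,"turn":-0.075}]' 
python3 -c "
from h import *
go(*box(0,60),.15,3)"
```

```text
time: 4.65
tool_pos: [0.498, -0.2361, 0.1853]
tool_rot: [0.005, 0.841, 0.541, 0.002]
contact_force: [2.0, -0.8, -0.3]
gripper_width: 0.412
grasp_force: 61.0
time: 5.15
tool_pos: [0.55, 0.0101, 0.1782]
tool_rot: [-0.001, 0.687, 0.726, -0.0]
contact_force: [0.3, -0.7, -1.3]
gripper_width: 0.411
grasp_force: 61.0
t 5.15 tcp [0.55   0.0101 0.1782] yaw 3.18 | now-axes [14.18  2.26  2.82] | turn 0.003 | after-turn axes [14.19  2.22  2.82] F [ 0.3 -0.7 -1.3] w 0.411
```

```bash
python3 -m crank '[{"x":4.7,"y":0.7,"z":0,"turn":0},{"x":4.7,"y":0.7,"z":0,"turn":0},{"x":4.7,"y":0.7,"z":0,"turn":0},{"x":0,"y":0,"z":0,"turn":0},{"x":0,"y":0,"z":0,"turn":0}]'
python3 - <<'E'
from h import *
go(*box(0,60),.15,3)
for n in('wrist','side','top'):
    p,d,K,T=snap(n,n+'2');cv2.imwrite(f'pics/{n}2.png',p[...,::-1])
a=cv2.imread('pics/side2.png')[100:260,200:360];b=cv2.imread('pics/wrist2.png')
a=cv2.resize(a,(420,420),interpolation=cv2.INTER_CUBIC);b=b[:,100:480]
cv2.imwrite('pics/c2.png',np.hstack([a,b]))
E
```

```text
time: 5.65
tool_pos: [0.5633, 0.1508, 0.178]
tool_rot: [-0.001, 0.688, 0.726, -0.001]
contact_force: [-0.1, 0.6, -0.4]
gripper_width: 0.413
grasp_force: 61.0
t 5.65 tcp [0.5633 0.1508 0.178 ] yaw 3.12 | now-axes [0.21 0.16 2.8 ] | turn 0.002 | after-turn axes [0.21 0.16 2.8 ] F [-0.1  0.6 -0.4] w 0.413
```

View pics/c2.png

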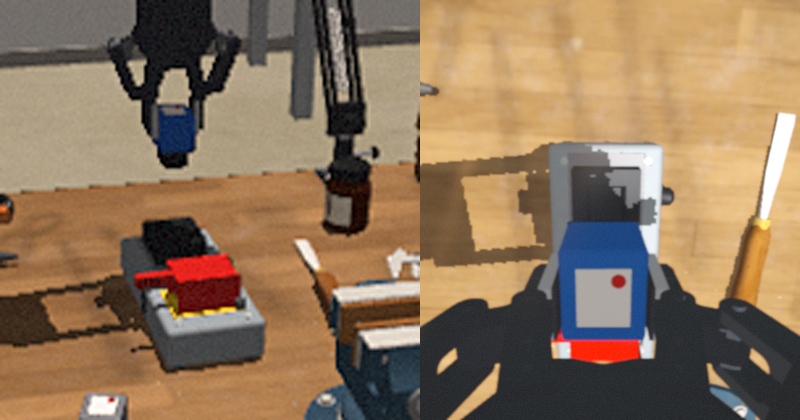

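Left (side view): the relay hangs upright in the gripper over the box. Right (wrist view): the relay top is at about (604,300), with the socket block behind it at about (605,190). I measure both from the depth data.

Run:
```python
from h import *
p,R,s=tool()
for n in('wrist2','top2','side2'):
    im,d,K,T=load(n);W=cloud(d,K,T);hsv=cv2.cvtColor(im,cv2.COLOR_RGB2HSV)
    near=(np.hypot(W[...,0]-p[0],W[...,1]-p[1])<.05)&(d>0)
    blue=(hsv[...,0]>105)&(hsv[...,0]<128)&(hsv[...,1]>150)&(hsv[...,2]>50)
    q=W[near&blue&(W[...,2]>.14)&(W[...,2]<.25)]
    if len(q)<20: print(n,len(q));continue
    zt=np.percentile(q[:,2],97);allq=W[near&(abs(W[...,2]-zt)<.006)]
    t=q[abs(q[:,2]-zt)<.006]
    A=np.c_[t[:,:2]-t[:,:2].mean(0),np.ones(len(t))];c=np.linalg.lstsq(A,t[:,2],rcond=None)[0]
    print(n,len(t),'zt',zt.round(4),'plane',c.round(4),'rect blue',rect(t),'zmin',np.percentile(q[:,2],2).round(4))
for n in('top0','side0','wrist2'):
    im,d,K,T=load(n);W=cloud(d,K,T);v=im.max(-1)
    q=W[(abs(W[...,2]-.069)<.006)&(np.hypot(W[...,0]-.5645,W[...,1]-.153)<.05)&(v<110)];print(n,len(q),np.median(q[:,2]) if len(q) else 0,rect(q))
im,d,K,T=load('wrist2');W=cloud(d,K,T);q=W[(abs(W[...,2]-.045)<.005)&(abs(W[...,0]-.567)<.07)&(W[...,1]>.02)&(W[...,1]<.23)];print('boxtop wrist',rect(q),q.min(0),q.max(0))
```

```text
wrist2 4543 zt 0.2067 plane [-0.003  -0.0227  0.2055] rect blue ((562.3203125, 152.5806884765625), (35.38013458251953, 41.315250396728516), 2.71506667137146) zmin 0.1716
top2 0
side2 39 zt 0.2076 plane [-0.0177  0.1992  0.2052] rect blue ((561.6814575195312, 137.6891632080078), (35.471961975097656, 20.488859176635742), 13.440895080566406) zmin 0.1695
top0 354 0.06979141995395266 ((563.8419799804688, 153.96678161621094), (56.164852142333984, 64.49751281738281), 3.9039063453674316)
side0 207 0.06960631962005126 ((565.1000366210938, 152.38430786132812), (57.361392974853516, 67.9947738647461), 3.377208948135376)
wrist2 1690 0.06881628254476918 ((563.1613159179688, 163.21963500976562), (56.11555099487305, 42.95634078979492), 2.6569089889526367)
boxtop wrist ((565.7726440429688, 110.26976013183594), (99.77545166015625, 184.51800537109375), 2.967202663421631) [0.51178803 0.02023251 0.04002618] [0.61609456 0.20462366 0.04999964]
```

In the wrist camera's frame the relay is at (562.3, 152.6) and the socket at (563.7, 152.6), with matching yaw. I shift 1.4 mm along tool y and descend to just above the mouth.

```bash
python3 -m crank '[{"x":0,"y":0.14,"z":2.5,"turn":0},{"x":0,"y":0,"z":2.5,"turn":0},{"x":0,"y":0,"z":2,"turn":0},{"x":0,"y":0,"z":0,"turn":0},{"x":0,"y":0,"z":0,"turn":0}]'
python3 - <<'E'
from h import *
go(.5647,.1508,.0815,3)
p,R,s=tool()
im,d,K,T=snap('wrist','w3');W=cloud(d,K,T);hsv=cv2.cvtColor(im,cv2.COLOR_RGB2HSV)
near=(np.hypot(W[...,0]-p[0],W[...,1]-p[1])<.05)
blue=(hsv[...,0]>105)&(hsv[...,0]<128)&(hsv[...,1]>150)&(hsv[...,2]>50)
q=W[near&blue];zt=np.percentile(q[:,2],97);print('relay',zt,rect(q[abs(q[:,2]-zt)<.006]))
v=im.max(-1);q=W[(abs(W[...,2]-.069)<.004)&(W[...,1]>.15)&(W[...,1]<.2)&(abs(W[...,0]-.564)<.05)&(v<110)]
print('block',rect(q),q.max(0))
E
```

```text
time: 6.3
tool_pos: [0.5655, 0.1488, 0.1093]
tool_rot: [-0.0, 0.689, 0.725, -0.0]
contact_force: [-0.7, 0.3, 0.2]
gripper_width: 0.409
grasp_force: 61.0
t 6.3 tcp [0.5655 0.1488 0.1093] yaw 2.88 | now-axes [ 0.2  -0.07  2.78] | turn -0.002 | after-turn axes [ 0.2  -0.07  2.78] F [-0.7  0.3  0.2] w 0.409
relay 0.13900094375787336 ((565.1199340820312, 151.66517639160156), (35.2498893737793, 41.62204360961914), 2.676499843597412)
block ((563.8626708984375, 167.82899475097656), (56.32188034057617, 37.057350158691406), 2.590822458267212) [0.59267968 0.18744849 0.07193023]
```

```bash
python3 -m crank '[{"x":0.18,"y":-0.07,"z":0,"turn":0},{"x":0,"y":0,"z":0,"turn":0},{"x":0,"y":0,"z":0.6,"turn":0},{"x":0,"y":0,"z":0,"turn":0}]' 
python3 -c "
from h import *
go(.5647,.1508,.0815,3)"
python3 -m crank '[{"x":0,"y":0,"z":0.4,"turn":0},{"x":0,"y":0,"z":0.3,"turn":0},{"x":0,"y":0,"z":0,"turn":0}]'
```

```text
time: 6.75
tool_pos: [0.5643, 0.1517, 0.1027]
tool_rot: [-0.0, 0.688, 0.725, -0.0]
contact_force: [0.2, 0.5, -0.9]
gripper_width: 0.412
grasp_force: 61.0
t 6.75 tcp [0.5643 0.1517 0.1027] yaw 2.99 | now-axes [-0.09  0.04  2.12] | turn -0.0 | after-turn axes [-0.09  0.04  2.12] F [ 0.2  0.5 -0.9] w 0.412
time: 7.05
tool_pos: [0.5642, 0.1516, 0.0954]
tool_rot: [-0.0, 0.688, 0.725, -0.001]
contact_force: [0.3, 0.5, -0.8]
gripper_width: 0.406
grasp_force: 61.0
```

```bash
python3 -m crank '[{"x":0,"y":0,"z":0.3,"turn":0},{"x":0,"y":0,"z":0.2,"turn":0},{"x":0,"y":0,"z":0,"turn":0}]'
python3 -m crank '[{"x":0,"y":0,"z":0.3,"turn":0},{"x":0,"y":0,"z":0.2,"turn":0},{"x":0,"y":0,"z":0,"turn":0}]'
```

```text
time: 7.35
tool_pos: [0.5645, 0.1517, 0.0908]
tool_rot: [-0.0, 0.688, 0.725, -0.0]
contact_force: [-0.3, 0.3, -0.8]
gripper_width: 0.405
grasp_force: 61.0
time: 7.65
tool_pos: [0.5645, 0.1517, 0.0858]
tool_rot: [-0.0, 0.688, 0.725, -0.0]
contact_force: [-0.0, -1.1, -0.3]
gripper_width: 0.408
grasp_force: 61.0
```

Sliding in freely. Continue to home.

```bash
python3 -m crank '[{"x":0,"y":0,"z":0.3,"turn":0},{"x":0,"y":0,"z":0.1,"turn":0},{"x":0,"y":0,"z":0,"turn":0}]'
python3 -m crank '[{"x":0,"y":0,"z":0.2,"turn":0},{"x":0,"y":0,"z":0,"turn":0}]'
```

```text
time: 7.95
tool_pos: [0.5645, 0.1516, 0.082]
tool_rot: [-0.0, 0.688, 0.725, -0.0]
contact_force: [-0.2, -0.3, -1.0]
gripper_width: 0.411
grasp_force: 61.0
time: 8.15
tool_pos: [0.5651, 0.1518, 0.0811]
tool_rot: [0.0, 0.688, 0.725, 0.0]
contact_force: [-2.2, -0.1, 2.6]
gripper_width: 0.411
grasp_force: 61.4
```

```bash
python3 -m crank '[{"x":0,"y":0,"z":0.2,"turn":0},{"x":0,"y":0,"z":0.1,"turn":0},{"x":0,"y":0,"z":0,"turn":0}]'
python3 - <<'E'
from h import *
p,R,s=tool()
im,d,K,T=snap('wrist','w4');W=cloud(d,K,T);hsv=cv2.cvtColor(im,cv2.COLOR_RGB2HSV)
near=(np.hypot(W[...,0]-p[0],W[...,1]-p[1])<.05)
blue=(hsv[...,0]>105)&(hsv[...,0]<128)&(hsv[...,1]>150)&(hsv[...,2]>50)
q=W[near&blue];zt=np.percentile(q[:,2],97);t=q[abs(q[:,2]-zt)<.006];print('relay',zt,np.median(t[:,2]),rect(t))
E
```

```text
time: 8.45
tool_pos: [0.5652, 0.1518, 0.0811]
tool_rot: [0.0, 0.688, 0.725, -0.0]
contact_force: [-10.5, -1.9, 18.0]
gripper_width: 0.412
grasp_force: 63.5
relay 0.10967866027792686 0.10861797904873821 ((563.9961547851562, 154.02906799316406), (35.593589782714844, 42.13200378417969), 2.748863697052002)
```

The relay is home: its top is at 0.109 and the arm met a hard stop at 18 N. I back off the press, release and rise.

```bash
python3 -m crank '[{"x":0,"y":0,"z":-0.5,"turn":0},{"x":0,"y":0,"z":0,"turn":0},{"x":0,"y":0,"z":0,"turn":0},{"x":0,"y":0,"z":0,"turn":0},{"x":0,"y":0,"z":0,"turn":0}]' 100
python3 -m crank '[{"x":0,"y":0,"z":-3,"turn":0},{"x":0,"y":0,"z":-4,"turn":0},{"x":0,"y":0,"z":-4,"turn":0},{"x":-4,"y":-2,"z":0,"turn":0.15},{"x":-4,"y":-2,"z":0,"turn":0.15}]'
python3 -m crank '[{"x":-2,"y":-3,"z":0,"turn":0.15},{"x":-2,"y":-3,"z":0,"turn":0.15},{"x":0,"y":-3,"z":0,"turn":0.15},{"x":0,"y":0,"z":0,"turn":0.15},{"x":0,"y":0,"z":0,"turn":0.15}]' 45
python3 -m crank '[{"x":0,"y":0,"z":0,"turn":0.15},{"x":0,"y":0,"z":0,"turn":0.15},{"x":0,"y":0,"z":0,"turn":0.15},{"x":0,"y":0,"z":0,"turn":0.07},{"x":0,"y":0,"z":0,"turn":0}]'
python3 - <<'E'
from h import *
print(box(-58,-55))
go(*box(-58,-55),.1,-87)
for n in('wrist','top'):
    im,d,K,T=snap(n,n+'5');cv2.imwrite(f'pics/{n}5.png',im[...,::-1]);W=cloud(d,K,T);hsv=cv2.cvtColor(im,cv2.COLOR_RGB2HSV)
    red=((hsv[...,0]<8)|(hsv[...,0]>172))&(hsv[...,1]>150)&(d>0)&(W[...,2]>.05)&(W[...,2]<.1)
    for nm,lo,hi in(('tab',.49,.53),('guard',.545,.65)):
        q=W[red&(W[...,0]>lo)&(W[...,0]<hi)];q=q[q[:,2]>.072]
        if len(q)>5:print(n,nm,len(q),np.median(q[:,2]).round(4),q.min(0).round(4),rect(q))
im,d,K,T=load('wrist5');W=cloud(d,K,T);hsv=cv2.cvtColor(im,cv2.COLOR_RGB2HSV)
q=W[(hsv[...,0]>105)&(hsv[...,0]<128)&(hsv[...,1]>150)&(hsv[...,2]>50)&(abs(W[...,2]-.109)<.008)&(d>0)]
print('relay',len(q),len(q) and (np.median(q[:,2]),rect(q)))
E
```

```text
time: 9.0
tool_pos: [0.5644, 0.1516, 0.0817]
tool_rot: [-0.0, 0.688, 0.725, -0.0]
contact_force: [0.1, -0.6, -0.4]
gripper_width: 1.002
grasp_force: 0.0
time: 9.5
tool_pos: [0.5241, 0.0723, 0.1945]
tool_rot: [0.001, 0.79, 0.613, 0.002]
contact_force: [-0.3, -1.1, 0.5]
gripper_width: 1.002
grasp_force: 0.0
time: 10.0
tool_pos: [0.4273, 0.0698, 0.1921]
tool_rot: [0.0, 0.96, 0.28, 0.0]
contact_force: [-0.3, -0.8, 1.5]
gripper_width: 0.447
grasp_force: 0.0
time: 10.5
tool_pos: [0.4279, 0.0696, 0.192]
tool_rot: [-0.0, 1.0, 0.026, -0.0]
contact_force: [-0.4, 0.2, 0.4]
gripper_width: 0.449
grasp_force: 0.0
(np.float64(0.5127579645775966), np.float64(0.035039890126407694))
t 10.5 tcp [0.4279 0.0696 0.192 ] yaw -86.96 | now-axes [8.29 3.9  9.2 ] | turn 0.001 | after-turn axes [8.3 3.9 9.2] F [-0.4  0.2  0.4] w 0.449
wrist tab 422 0.0815 [0.5013 0.031  0.0759] ((515.6615600585938, 36.457366943359375), (28.331262588500977, 9.986700057983398), 2.470036506652832)
wrist guard 1488 0.0827 [0.545  0.0159 0.0803] ((561.9649658203125, 39.10391616821289), (35.88330841064453, 45.20451354980469), 3.451164722442627)
top guard 29 0.0833 [0.5479 0.0162 0.0777] ((574.4082641601562, 39.087867736816406), (54.32856369018555, 44.96446990966797), 1.7715861797332764)
relay 316 (np.float64(0.10781236363916494), ((554.5785522460938, 159.06048583984375), (19.80580711364746, 28.17070960998535), 2.7867414951324463))
```

View pics/wrist5.png

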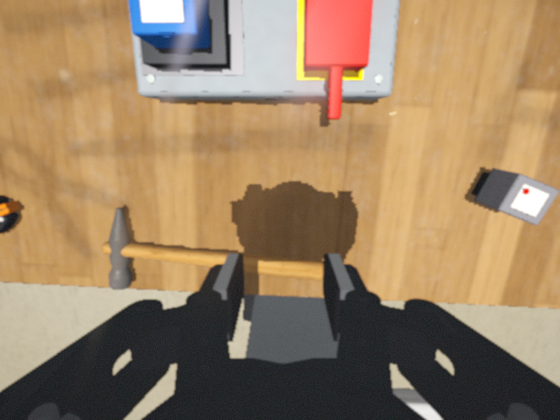

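The wrist view shows the tab at about (335,95) with its free end near (335,117), the guard above it, and the relay seated at the upper left. The tab's grip point works out to (0.512, 0.036), top at 81.5 mm as expected. I move over it and go down.

```bash
python3 -m crank '[{"x":4.1,"y":1.9,"z":0,"turn":0},{"x":4.1,"y":1.9,"z":2,"turn":0},{"x":0,"y":0,"z":4,"turn":0},{"x":0,"y":0,"z":2,"turn":0},{"x":0,"y":0,"z":0,"turn":0}]'
python3 -c "
from h import *
go(.5123,.0362,.0565,-87)"
```

```text
time: 11.1
tool_pos: [0.5091, 0.036, 0.108]
tool_rot: [-0.0, 1.0, 0.027, -0.004]
contact_force: [-1.1, 0.3, 0.6]
gripper_width: 0.452
grasp_force: 0.0
t 11.1 tcp [0.5091 0.036  0.108 ] yaw -86.94 | now-axes [0.36 0.01 5.14] | turn 0.001 | after-turn axes [0.36 0.01 5.14] F [-1.1  0.3  0.6] w 0.452
```

```bash
python3 -m crank '[{"x":0.36,"y":0,"z":2.5,"turn":0},{"x":0,"y":0,"z":2,"turn":0},{"x":0,"y":0,"z":0.6,"turn":0},{"x":0,"y":0,"z":0,"turn":0}]'
python3 -m crank '[{"x":0,"y":0,"z":0,"turn":0},{"x":0,"y":0,"z":0,"turn":0},{"x":0,"y":0,"z":0,"turn":0},{"x":0,"y":0,"z":0,"turn":0},{"x":0,"y":0,"z":0,"turn":0}]' 0
python3 -c "
from h import *
go(.5123,.0362,.0565,-87)"
```

```text
time: 11.5
tool_pos: [0.5154, 0.0363, 0.0616]
tool_rot: [-0.0, 1.0, 0.027, -0.0]
contact_force: [0.2, 0.0, -0.8]
gripper_width: 0.45
grasp_force: 0.0
time: 12.0
tool_pos: [0.5167, 0.0354, 0.0632]
tool_rot: [0.001, 1.0, 0.026, 0.001]
contact_force: [-2.3, -4.8, 6.2]
gripper_width: 0.103
grasp_force: 61.7
t 12.0 tcp [0.5167 0.0354 0.0632] yaw -86.97 | now-axes [-0.44 -0.11  0.67] | turn 0.001 | after-turn axes [-0.44 -0.11  0.67] F [-2.3 -4.8  6.2] w 0.103
```

The grip came out 6 mm too high on the tab, so I regrip lower.

```bash
python3 -m crank '[{"x":0,"y":0,"z":0,"turn":0},{"x":0,"y":0,"z":0,"turn":0},{"x":-0.3,"y":-0.05,"z":0.3,"turn":0},{"x":-0.1,"y":0,"z":0.2,"turn":0},{"x":0,"y":0,"z":0,"turn":0}]' 40
python3 -c "
from h import *
go(.5123,.0362,.0565,-87)"
```

```text
time: 12.5
tool_pos: [0.5106, 0.0368, 0.0554]
tool_rot: [-0.0, 1.0, 0.026, -0.001]
contact_force: [-0.5, -0.5, -0.1]
gripper_width: 0.404
grasp_force: 0.0
t 12.5 tcp [0.5106 0.0368 0.0554] yaw -86.97 | now-axes [ 0.17  0.06 -0.11] | turn 0.001 | after-turn axes [ 0.17  0.06 -0.11] F [-0.5 -0.5 -0.1] w 0.404
```

```bash
python3 -m crank '[{"x":0.1,"y":0.06,"z":0,"turn":0},{"x":0,"y":0,"z":0,"turn":0},{"x":0,"y":0,"z":0,"turn":0},{"x":0,"y":0,"z":0,"turn":0},{"x":0,"y":0,"z":0,"turn":0}]' 0
python3 - <<'E'
from h import *
go(.5123,.0362,.0565,-87)
r=92.65;f0=.2397
P=[(-r*np.cos(f0+t),r*np.sin(f0+t)) for t in np.arange(0,1.61,.1)]
print(np.diff(np.array(P),axis=0).round(1).tolist())
E
```

```text
time: 13.0
tool_pos: [0.5127, 0.0352, 0.0564]
tool_rot: [0.001, 1.0, 0.026, 0.0]
contact_force: [-0.3, -6.7, 0.7]
gripper_width: 0.101
grasp_force: 59.2
t 13.0 tcp [0.5127 0.0352 0.0564] yaw -86.98 | now-axes [-0.03 -0.1  -0.01] | turn 0.0 | after-turn axes [-0.03 -0.1  -0.01] F [-0.3 -6.7  0.7] w 0.101
[[2.6, 8.9], [3.5, 8.6], [4.4, 8.2], [5.2, 7.7], [5.9, 7.1], [6.6, 6.5], [7.2, 5.8], [7.7, 5.1], [8.2, 4.3], [8.6, 3.4], [8.9, 2.6], [9.1, 1.7], [9.2, 0.8], [9.3, -0.2], [9.2, -1.1], [9.0, -2.0]]
```

```bash
python3 -m crank '[{"x":0.26,"y":0.1,"z":-0.89,"turn":0},{"x":0.35,"y":0,"z":-0.86,"turn":0},{"x":0.44,"y":0,"z":-0.82,"turn":0},{"x":0.52,"y":0,"z":-0.77,"turn":0},{"x":0,"y":0,"z":0,"turn":0}]'
python3 -c "
from h import *
p,R,s=tool();h=np.array([.6022,.0409]);x=(h-p[:2])@[np.cos(.0524),np.sin(.0524)];z=p[2]+.0187-.053;print('theta',np.arctan2(z,x)-.2397,'r',np.hypot(x,z))"
```

```text
time: 13.5
tool_pos: [0.5284, 0.0359, 0.0904]
tool_rot: [-0.0, 1.0, 0.026, -0.001]
contact_force: [-2.4, -1.9, -3.5]
gripper_width: 0.1
grasp_force: 58.7
theta 0.4092024165586302 r 0.09287911282074152
```

Tracking the arc well (0.41 rad, small forces).

```bash
python3 -m crank '[{"x":0.59,"y":0,"z":-0.71,"turn":0},{"x":0.66,"y":0,"z":-0.65,"turn":0},{"x":0.72,"y":0,"z":-0.58,"turn":0},{"x":0.77,"y":0,"z":-0.51,"turn":0},{"x":0,"y":0,"z":0,"turn":0}]'
python3 -m crank '[{"x":0.82,"y":0,"z":-0.43,"turn":0},{"x":0.86,"y":0,"z":-0.34,"turn":0},{"x":0.89,"y":0,"z":-0.26,"turn":0},{"x":0.91,"y":0,"z":-0.17,"turn":0},{"x":0,"y":0,"z":0,"turn":0}]'
python3 -c "
from h import *
p,R,s=tool();h=np.array([.6022,.0409]);x=(h-p[:2])@[np.cos(.0524),np.sin(.0524)];z=p[2]+.0187-.053;print('theta',np.arctan2(z,x)-.2397,'r',np.hypot(x,z))"
python3 -m crank '[{"x":0.92,"y":0,"z":-0.08,"turn":0},{"x":0.93,"y":0,"z":0.02,"turn":0},{"x":0.92,"y":0,"z":0.1,"turn":0},{"x":0,"y":0,"z":0,"turn":0}]'
python3 -c "
from h import *
p,R,s=tool();h=np.array([.6022,.0409]);x=(h-p[:2])@[np.cos(.0524),np.sin(.0524)];z=p[2]+.0187-.053;print('theta',np.arctan2(z,x)-.2397,'r',np.hypot(x,z))"
```

```text
time: 14.0
tool_pos: [0.5572, 0.0374, 0.1153]
tool_rot: [-0.0, 1.0, 0.026, 0.001]
contact_force: [-2.5, -2.5, -2.0]
gripper_width: 0.105
grasp_force: 59.8
time: 14.5
tool_pos: [0.5911, 0.0391, 0.1266]
tool_rot: [-0.0, 1.0, 0.026, 0.0]
contact_force: [-2.6, -1.1, -2.7]
gripper_width: 0.097
grasp_force: 59.7
theta 1.211024428040706 r 0.09295975390663778
time: 14.9
tool_pos: [0.6186, 0.0406, 0.1263]
tool_rot: [-0.0, 1.0, 0.026, 0.0]
contact_force: [-3.9, -1.7, -1.3]
gripper_width: 0.102
grasp_force: 60.2
theta 1.5065032402371745 r 0.09348048882875894
```

```bash
python3 -m crank '[{"x":0,"y":0,"z":0,"turn":0},{"x":0,"y":0,"z":0,"turn":0},{"x":0,"y":0,"z":0,"turn":0},{"x":0,"y":0,"z":-3,"turn":0},{"x":0,"y":0,"z":-4,"turn":0}]' 45
python3 -m crank '[{"x":-4,"y":0,"z":0,"turn":0},{"x":-4,"y":0,"z":0,"turn":0},{"x":-4,"y":0,"z":0,"turn":0},{"x":0,"y":0,"z":0,"turn":0}]' 0
python3 - <<'E'
from h import *
go(*box(0,-95),.06,-87)
for n in('wrist','side','top'):
    p,d,K,T=snap(n,n+'6')
a=load('side6')[0][160:260,220:320];b=load('wrist6')[0]
a=cv2.resize(a,(400,400),interpolation=cv2.INTER_CUBIC);b=cv2.resize(b[40:340,130:430],(400,400))
cv2.imwrite('pics/c6.png',np.hstack([a,b])[...,::-1])
E
```

```text
time: 15.4
tool_pos: [0.6166, 0.0409, 0.1942]
tool_rot: [-0.0, 1.0, 0.026, -0.002]
contact_force: [0.3, -0.6, -0.3]
gripper_width: 0.453
grasp_force: 0.0
time: 15.8
tool_pos: [0.4944, 0.0347, 0.1949]
tool_rot: [-0.0, 1.0, 0.026, -0.0]
contact_force: [-0.3, 0.3, 0.1]
gripper_width: -0.0
grasp_force: 0.0
t 15.8 tcp [0.4944 0.0347 0.1949] yaw -86.97 | now-axes [ 7.65  4.07 13.48] | turn 0.001 | after-turn axes [ 7.65  4.07 13.48] F [-0.3  0.3  0.1] w -0.0
```

View pics/c6.png

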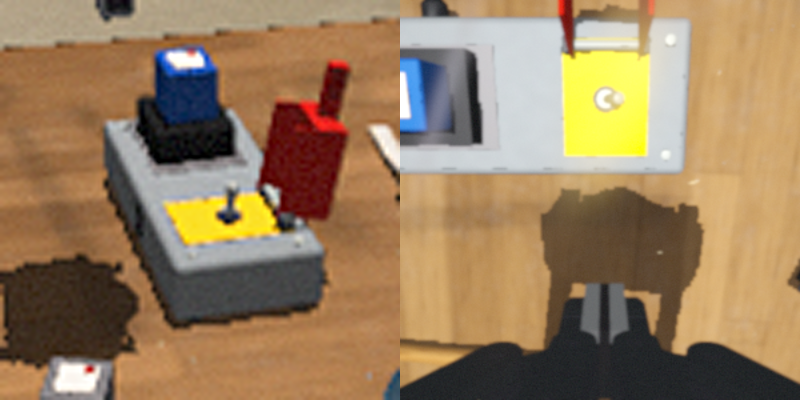

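The guard stands open and the relay is seated. The toggle foot is at about (604,98) in the right crop, with the bat leaning right, i.e. to -y (off). I come down on its -y side.

```bash
python3 -m crank '[{"x":3.8,"y":2,"z":0,"turn":0},{"x":3.8,"y":2,"z":0,"turn":0},{"x":0,"y":0,"z":4,"turn":0},{"x":0,"y":0,"z":4,"turn":0},{"x":0,"y":0,"z":0,"turn":0}]'
python3 - <<'E'
from h import *
im,d,K,T=load('wrist6');print('toggle foot',pix2z((283.7,113.5),.052,K,T),'tip',pix2z((291.5,113.5),.073,K,T))
W=cloud(d,K,T);q=W[(d>0)&(d<.4)&(W[...,2]>.194)&(W[...,2]<.205)];print('fingers',len(q),q.min(0)if len(q) else '',q.max(0) if len(q) else '')
print(box(0,-55));go(*box(0,-96),.057,-87)
E
```

```text
time: 16.45
tool_pos: [0.5733, -0.0014, 0.1093]
tool_rot: [-0.001, 1.0, 0.026, -0.006]
contact_force: [-1.1, -0.2, -1.4]
gripper_width: 0.001
grasp_force: 0.0
toggle foot [0.57282861 0.03873263 0.052     ] tip [0.57255448 0.03255068 0.073     ]
fingers 172 [0.50169211 0.02325169 0.19902701] [0.50725135 0.04805906 0.20499277]
(np.float64(0.5706784775933619), np.float64(0.03807537558849844))
t 16.45 tcp [ 0.5733 -0.0014  0.1093] yaw -86.99 | now-axes [0.   0.15 5.23] | turn 0.0 | after-turn axes [0.   0.15 5.23] F [-1.1 -0.2 -1.4] w 0.001
```

```bash
python3 -m crank '[{"x":0,"y":0.1,"z":2.5,"turn":0},{"x":0,"y":0,"z":2.3,"turn":0},{"x":0,"y":0,"z":0.2,"turn":0},{"x":0,"y":0,"z":0,"turn":0}]'
python3 -m crank '[{"x":0,"y":-0.6,"z":0,"turn":0},{"x":0,"y":-0.6,"z":0,"turn":0},{"x":0,"y":-0.6,"z":0,"turn":0},{"x":0,"y":-0.3,"z":0,"turn":0},{"x":0,"y":0,"z":0,"turn":0}]'
```

```text
time: 16.85
tool_pos: [0.5774, -0.0027, 0.0671]
tool_rot: [0.0, 1.0, 0.026, 0.001]
contact_force: [-0.3, -0.7, 0.4]
gripper_width: 0.0
grasp_force: 0.0
time: 17.35
tool_pos: [0.5759, 0.0186, 0.0671]
tool_rot: [0.0, 1.0, 0.027, 0.001]
contact_force: [-0.1, -0.8, 4.3]
gripper_width: 0.002
grasp_force: 1.7
```

```bash
python3 -m crank '[{"x":0,"y":-0.3,"z":0,"turn":0},{"x":0,"y":0,"z":0,"turn":0}]'
python3 -m crank '[{"x":0,"y":-0.3,"z":0.2,"turn":0},{"x":0,"y":-0.2,"z":0.2,"turn":0},{"x":0,"y":0,"z":0,"turn":0}]'
```

```text
time: 17.55
tool_pos: [0.5759, 0.0209, 0.0675]
tool_rot: [0.001, 1.0, 0.026, 0.001]
contact_force: [-1.9, -2.5, 6.2]
gripper_width: -0.002
grasp_force: 3.6
time: 17.85
tool_pos: [0.5764, 0.0252, 0.0672]
tool_rot: [0.001, 1.0, 0.027, 0.001]
contact_force: [-10.8, -3.5, 25.3]
gripper_width: 0.003
grasp_force: 12.3
```

A 25 N upward force means the fingertip is bearing on something. I back off and look.

```bash
python3 -m crank '[{"x":0,"y":0,"z":-0.8,"turn":0},{"x":0,"y":1,"z":-0.5,"turn":0},{"x":0,"y":2,"z":-2,"turn":0},{"x":-3,"y":1,"z":-4,"turn":0},{"x":-3,"y":0,"z":-4,"turn":0}]'
python3 -m crank '[{"x":-4,"y":-3,"z":-2,"turn":0},{"x":0,"y":0,"z":0,"turn":0}]'
python3 - <<'E'
from h import *
go(*box(0,-95),.06,-87)
for n in('wrist','side'):
    p,d,K,T=snap(n,n+'7')
a=load('side7')[0][170:250,230:310];b=load('wrist7')[0]
a=cv2.resize(a,(400,400),interpolation=cv2.INTER_CUBIC)
W=cloud(*load('wrist7')[1:]);m=(abs(W[...,0]-.565)<.06)&(abs(W[...,1]-.04)<.05)&(W[...,2]>.03)&(W[...,2]<.15)
v,u=np.where(m);c=[int(u.mean()),int(v.mean())];print(c)
x0=max(0,c[0]-75);y0=max(0,c[1]-75);b=cv2.resize(b[y0:y0+150,x0:x0+150],(400,400),interpolation=cv2.INTER_CUBIC);print(x0,y0)
cv2.imwrite('pics/c7.png',np.hstack([a,b])[...,::-1])
E
```

```text
time: 18.35
tool_pos: [0.5159, -0.018, 0.1729]
tool_rot: [-0.0, 1.0, 0.026, -0.002]
contact_force: [0.3, 0.3, 0.5]
gripper_width: 0.0
grasp_force: 0.0
time: 18.55
tool_pos: [0.4778, 0.0101, 0.1961]
tool_rot: [0.0, 1.0, 0.027, 0.003]
contact_force: [0.6, 0.2, -0.1]
gripper_width: 0.001
grasp_force: 0.0
t 18.55 tcp [0.4778 0.0101 0.1961] yaw -86.93 | now-axes [ 9.34  1.7  13.66] | turn 0.001 | after-turn axes [ 9.34  1.68 13.66] F [ 0.6  0.2 -0.1] w 0.001
[253, 87]
178 12
```

View pics/c7.png

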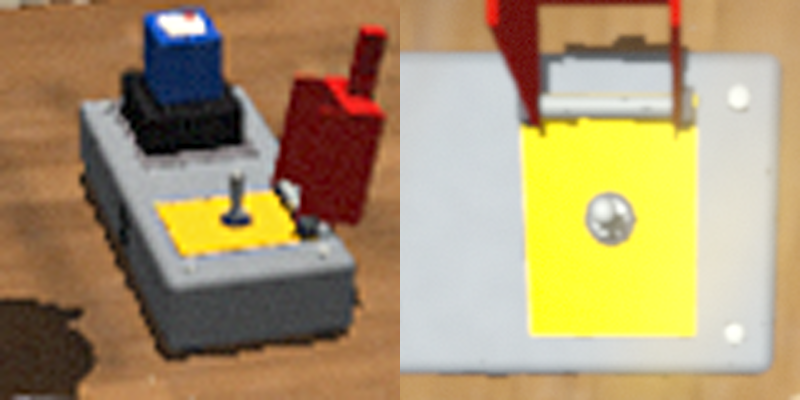

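The toggle is now near upright: foot at about (610,220), tip at about (603,210) in the right crop. The upward and forward force fits the back of the gripper touching the open guard, so I check where the wrist camera sits and how far open the guard is.

Run:
```python
from h import *
p,R,s=tool();m=manip.camera_model('wrist');C=np.linalg.inv(m['world_to_cam'])
print('cam in tool',(R.T@(C[:3,3]-p)).round(3))
for n in('side7','wrist7','side0'):
    im,d,K,T=load(n);W=cloud(d,K,T);hsv=cv2.cvtColor(im,cv2.COLOR_RGB2HSV)
    red=((hsv[...,0]<8)|(hsv[...,0]>172))&(hsv[...,1]>150)&(d>0)&(abs(W[...,0]-.58)<.1)&(abs(W[...,1]-.04)<.04)
    q=W[red]
    for lo in np.arange(.05,.17,.015):
        t=q[(q[:,2]>lo)&(q[:,2]<lo+.015)]
        if len(t):print(n,lo.round(3),len(t),'x',t[:,0].min().round(4),t[:,0].max().round(4),'y',t[:,1].min().round(4),t[:,1].max().round(4))
```

```text
cam in tool [ 0.068 -0.001 -0.142]
side7 0.05 77 x 0.5978 0.6345 y 0.0162 0.0673
side7 0.065 99 x 0.5997 0.6359 y 0.0149 0.0658
side7 0.08 102 x 0.6008 0.6383 y 0.0144 0.0642
side7 0.095 117 x 0.6041 0.6434 y 0.0145 0.0667
side7 0.11 90 x 0.6075 0.6422 y 0.0129 0.0637
side7 0.125 27 x 0.632 0.6437 y 0.0337 0.0453
side7 0.14 25 x 0.6339 0.6467 y 0.0303 0.044
wrist7 0.05 625 x 0.5947 0.6333 y 0.0229 0.0618
wrist7 0.065 339 x 0.5966 0.634 y 0.0229 0.0616
wrist7 0.08 169 x 0.5996 0.6267 y 0.0176 0.0614
wrist7 0.095 182 x 0.6022 0.6227 y 0.0176 0.0616
wrist7 0.11 215 x 0.6048 0.6203 y 0.0177 0.063
side0 0.05 117 x 0.5398 0.6016 y 0.0118 0.0593
side0 0.065 179 x 0.5024 0.6045 y 0.0113 0.0539
side0 0.08 249 x 0.5023 0.6001 y 0.0102 0.0648
```

The camera sits 68 mm to tool +x, exactly over the raised tab, so its bracket was bearing on the tab. I turn the tool a quarter so the camera faces the socket side (the bracket clears the relay there), then come down again.

```bash
python3 -m crank '[{"x":0,"y":0,"z":0,"turn":-0.15},{"x":0,"y":0,"z":0,"turn":-0.15},{"x":0,"y":0,"z":0,"turn":-0.15},{"x":0,"y":0,"z":0,"turn":-0.15},{"x":0,"y":0,"z":0,"turn":-0.15}]' >/dev/null
python3 -m crank '[{"x":0,"y":0,"z":0,"turn":-0.15},{"x":0,"y":0,"z":0,"turn":-0.15},{"x":0,"y":0,"z":0,"turn":-0.15},{"x":0,"y":0,"z":0,"turn":-0.15},{"x":0,"y":0,"z":0,"turn":-0.15}]' >/dev/null
python3 -m crank '[{"x":0,"y":0,"z":0,"turn":-0.07},{"x":0,"y":0,"z":0,"turn":0}]'
python3 -c "
from h import *
go(*box(-2,-86),.06,3)"
```

```text
time: 19.85
tool_pos: [0.4788, 0.0087, 0.1904]
tool_rot: [-0.002, 0.689, 0.725, -0.001]
contact_force: [0.1, -0.7, -0.6]
gripper_width: -0.004
grasp_force: 0.0
t 19.85 tcp [0.4788 0.0087 0.1904] yaw 2.93 | now-axes [-0.64  9.18 13.  ] | turn -0.001 | after-turn axes [-0.65  9.18 13.  ] F [ 0.1 -0.7 -0.6] w -0.004
```

```bash
python3 -m crank '[{"x":-0.6,"y":4.6,"z":0,"turn":0},{"x":0,"y":4.6,"z":1,"turn":0},{"x":0,"y":0,"z":4,"turn":0},{"x":0,"y":0,"z":4,"turn":0},{"x":0,"y":0,"z":0,"turn":0}]'
python3 -c "
from h import *
go(*box(-2,-86),.06,3)"
```

```text
time: 20.35
tool_pos: [0.566, 0.0082, 0.094]
tool_rot: [-0.006, 0.689, 0.725, -0.005]
contact_force: [-1.1, -0.2, -1.4]
gripper_width: -0.003
grasp_force: 0.0
t 20.35 tcp [0.566  0.0082 0.094 ] yaw 2.88 | now-axes [-0.15  0.47  3.4 ] | turn -0.002 | after-turn axes [-0.15  0.47  3.4 ] F [-1.1 -0.2 -1.4] w -0.003
```

```bash
python3 -m crank '[{"x":-0.1,"y":0.2,"z":2.2,"turn":0},{"x":0,"y":0,"z":1,"turn":0},{"x":0,"y":0,"z":0,"turn":0}]'
python3 -m crank '[{"x":0.5,"y":0,"z":0.2,"turn":0},{"x":0.5,"y":0,"z":0,"turn":0},{"x":0.3,"y":0,"z":0,"turn":0},{"x":0,"y":0,"z":0,"turn":0}]'
```

```text
time: 20.65
tool_pos: [0.5723, 0.007, 0.0697]
tool_rot: [-0.001, 0.689, 0.725, -0.001]
contact_force: [-0.9, -0.2, -0.9]
gripper_width: 0.001
grasp_force: 0.0
time: 21.05
tool_pos: [0.5729, 0.0206, 0.0695]
tool_rot: [0.001, 0.688, 0.726, 0.0]
contact_force: [0.4, -0.4, 0.1]
gripper_width: 0.0
grasp_force: 0.0
```

```bash
python3 -m crank '[{"x":-0.2,"y":-0.1,"z":0.4,"turn":0},{"x":0,"y":0,"z":0.4,"turn":0},{"x":0,"y":0,"z":0,"turn":0}]'
python3 -m crank '[{"x":0.4,"y":0,"z":0,"turn":0},{"x":0.4,"y":0,"z":0,"turn":0},{"x":0.2,"y":0,"z":0,"turn":0},{"x":0,"y":0,"z":0,"turn":0}]'
```

```text
time: 21.35
tool_pos: [0.5708, 0.0179, 0.0596]
tool_rot: [-0.001, 0.689, 0.725, -0.001]
contact_force: [0.7, 0.2, -0.1]
gripper_width: 0.002
grasp_force: 0.0
time: 21.75
tool_pos: [0.5709, 0.0282, 0.0608]
tool_rot: [-0.0, 0.688, 0.725, -0.0]
contact_force: [-2.6, 0.7, 2.5]
gripper_width: -0.0
grasp_force: 0.8
```

```bash
python3 -m crank '[{"x":0.2,"y":0,"z":0,"turn":0},{"x":0,"y":0,"z":0,"turn":0}]'
python3 -m crank '[{"x":0.2,"y":0,"z":0,"turn":0},{"x":0,"y":0,"z":0,"turn":0}]'
python3 -m crank '[{"x":0.2,"y":0,"z":0,"turn":0},{"x":0,"y":0,"z":0,"turn":0}]'
```

```text
time: 21.95
tool_pos: [0.5709, 0.0298, 0.0606]
tool_rot: [0.0, 0.688, 0.725, -0.0]
contact_force: [-1.3, -2.4, 1.3]
gripper_width: 0.002
grasp_force: 1.8
time: 22.15
tool_pos: [0.571, 0.0302, 0.0606]
tool_rot: [0.002, 0.688, 0.726, -0.002]
contact_force: [-1.1, -9.5, -0.3]
gripper_width: 0.001
grasp_force: 4.4
time: 22.35
tool_pos: [0.5709, 0.0304, 0.0606]
tool_rot: [0.003, 0.688, 0.726, -0.003]
contact_force: [-1.7, -14.9, 1.0]
gripper_width: 0.001
grasp_force: 7.0
```

The lever hit its hard stop at 15 N. I back off, rise and check.

```bash
python3 -m crank '[{"x":-1.5,"y":0,"z":0,"turn":0},{"x":-1.5,"y":0,"z":-2,"turn":0},{"x":0,"y":0,"z":-4,"turn":0},{"x":0,"y":0,"z":-4,"turn":0},{"x":0,"y":0,"z":-4,"turn":0}]'
python3 -m crank '[{"x":-2,"y":-3,"z":0,"turn":0},{"x":-3,"y":-3,"z":0,"turn":0},{"x":-3,"y":0,"z":0,"turn":0},{"x":0,"y":0,"z":0,"turn":0}]'
python3 - <<'E'
from h import *
go(*box(105,-55),.2,3)
for n in('wrist','side'): snap(n,n+'8')
a=load('side8')[0][170:250,230:310];b=load('wrist8')[0]
a=cv2.resize(a,(400,400),interpolation=cv2.INTER_CUBIC);b=cv2.resize(b,(533,400))[:,67:467]
cv2.imwrite('pics/c8.png',np.hstack([a,b])[...,::-1])
E
```

```text
time: 22.85
tool_pos: [0.5724, 0.0046, 0.2019]
tool_rot: [-0.0, 0.688, 0.725, 0.001]
contact_force: [0.5, -0.2, 0.4]
gripper_width: -0.002
grasp_force: 0.0
time: 23.25
tool_pos: [0.5164, -0.0808, 0.2008]
tool_rot: [0.001, 0.69, 0.724, 0.001]
contact_force: [1.2, 0.6, -1.1]
gripper_width: -0.002
grasp_force: 0.0
t 23.25 tcp [ 0.5164 -0.0808  0.2008] yaw 2.79 | now-axes [11.65 16.5   0.11] | turn -0.004 | after-turn axes [11.59 16.54  0.11] F [ 1.2  0.6 -1.1] w -0.002
```

View pics/c8.png

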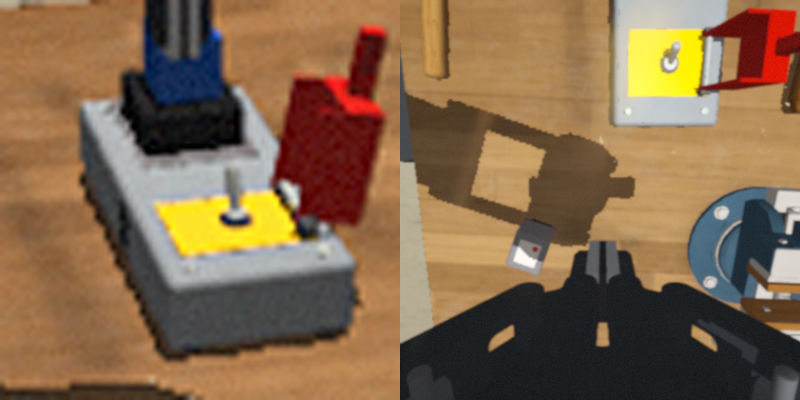

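The toggle leans toward the socket: foot at about (669,64), tip at about (676,46) in the right crop, where up is the box's +y. The guard is still fully open. Next I go over and behind the tab, passing above it.

```bash
python3 -m crank '[{"x":4,"y":0,"z":-2,"turn":0},{"x":4,"y":0,"z":-1,"turn":0},{"x":3.6,"y":2,"z":0,"turn":0},{"x":0,"y":5,"z":0,"turn":0},{"x":0,"y":5,"z":0,"turn":0}]'
python3 -m crank '[{"x":0,"y":4.8,"z":0,"turn":0},{"x":0,"y":0,"z":0,"turn":0}]'
python3 -c "
from h import *
go(*box(108,-55),.125,3)"
```

```text
time: 23.85
tool_pos: [0.6317, 0.0466, 0.231]
tool_rot: [0.0, 0.687, 0.727, 0.001]
contact_force: [0.4, 0.9, 1.1]
gripper_width: 0.001
grasp_force: 0.0
time: 24.05
tool_pos: [0.6819, 0.0476, 0.2259]
tool_rot: [-0.002, 0.688, 0.726, -0.001]
contact_force: [-1.4, 0.4, -0.6]
gripper_width: 0.003
grasp_force: 0.0
t 24.05 tcp [0.6819 0.0476 0.2259] yaw 3.1 | now-axes [-0.39 -0.31 10.09] | turn 0.002 | after-turn axes [-0.39 -0.31 10.09] F [-1.4  0.4 -0.6] w 0.003
```

```bash
python3 -m crank '[{"x":-0.4,"y":0,"z":3,"turn":0},{"x":0,"y":0,"z":4,"turn":0},{"x":0,"y":0,"z":2.5,"turn":0},{"x":0,"y":0,"z":0,"turn":0}]'
python3 -m crank '[{"x":0,"y":-1,"z":0,"turn":0},{"x":0,"y":-1,"z":0,"turn":0},{"x":0,"y":-1,"z":0,"turn":0},{"x":0,"y":0,"z":0,"turn":0}]'
```

```text
time: 24.45
tool_pos: [0.6748, 0.0432, 0.1297]
tool_rot: [-0.004, 0.688, 0.726, -0.003]
contact_force: [-0.6, 0.4, 0.3]
gripper_width: 0.004
grasp_force: 0.0
time: 24.85
tool_pos: [0.648, 0.0402, 0.1375]
tool_rot: [0.001, 0.688, 0.725, 0.001]
contact_force: [-0.3, 0.5, -0.9]
gripper_width: -0.002
grasp_force: 0.1
```

```bash
python3 -m crank '[{"x":0,"y":-1,"z":0.6,"turn":0},{"x":0,"y":-1,"z":0,"turn":0},{"x":0,"y":-1,"z":0,"turn":0},{"x":0,"y":0,"z":0,"turn":0}]'
python3 -m crank '[{"x":0,"y":-1,"z":0,"turn":0},{"x":0,"y":-1,"z":0,"turn":0},{"x":0,"y":-0.8,"z":0,"turn":0},{"x":0,"y":0,"z":0,"turn":0}]'
python3 - <<'E'
from h import *
im,d,K,T=snap('side','side9');W=cloud(d,K,T);hsv=cv2.cvtColor(im,cv2.COLOR_RGB2HSV)
red=((hsv[...,0]<8)|(hsv[...,0]>172))&(hsv[...,1]>150)&(d>0)&(abs(W[...,0]-.58)<.1)&(abs(W[...,1]-.04)<.04)
q=W[red];print(len(q),q.min(0),q.max(0))
E
```

```text
time: 25.25
tool_pos: [0.6171, 0.0385, 0.1292]
tool_rot: [-0.0, 0.689, 0.725, -0.0]
contact_force: [-0.3, -0.3, -0.4]
gripper_width: -0.002
grasp_force: 0.0
time: 25.65
tool_pos: [0.5896, 0.0371, 0.1294]
tool_rot: [-0.0, 0.689, 0.725, -0.0]
contact_force: [-0.3, -0.4, 0.3]
gripper_width: -0.001
grasp_force: 0.0
643 [0.4800114  0.00108727 0.04750915] [0.61985415 0.07997295 0.48482023]
```

Run:
```python
from h import *
im,d,K,T=load('side9');W=cloud(d,K,T);hsv=cv2.cvtColor(im,cv2.COLOR_RGB2HSV)
red=((hsv[...,0]<8)|(hsv[...,0]>172))&(hsv[...,1]>150)&(d>0)&(abs(W[...,0]-.58)<.1)&(abs(W[...,1]-.04)<.04)&(W[...,2]<.2)
q=W[red]
for lo in np.arange(.04,.2,.015):
    t=q[(q[:,2]>lo)&(q[:,2]<lo+.015)]
    if len(t):print(lo.round(3),len(t),'x',t[:,0].min().round(4),t[:,0].max().round(4))
```

```text
0.04 5 x 0.5922 0.5988
0.055 57 x 0.5736 0.6178
0.07 130 x 0.5493 0.6191
0.085 142 x 0.5484 0.612
0.1 110 x 0.5463 0.5914
0.115 50 x 0.5308 0.5689
0.13 9 x 0.5328 0.5434
```

The guard is past its tipping point (about 0.7 rad) and falling. I lift clear and check.

```bash
python3 -m crank '[{"x":0,"y":0,"z":-3,"turn":0},{"x":0,"y":0,"z":-4,"turn":0},{"x":0,"y":-4,"z":-2,"turn":0},{"x":-3,"y":-4,"z":0,"turn":0},{"x":-4,"y":-2,"z":0,"turn":0}]'
python3 -m crank '[{"x":-4,"y":0,"z":0,"turn":0},{"x":-2,"y":0,"z":0,"turn":0},{"x":0,"y":0,"z":0,"turn":0}]'
python3 - <<'E'
from h import *
for n in('side','wrist','top'):
    im,d,K,T=snap(n,n+'10');W=cloud(d,K,T);hsv=cv2.cvtColor(im,cv2.COLOR_RGB2HSV)
    near=(d>0)&(W[...,2]<.13)&(W[...,2]>.04)
    red=((hsv[...,0]<8)|(hsv[...,0]>172))&(hsv[...,1]>150)&(abs(W[...,0]-.56)<.08)&(abs(W[...,1]-.04)<.04)&near
    blue=(hsv[...,0]>105)&(hsv[...,0]<128)&(hsv[...,1]>150)&(hsv[...,2]>50)&(abs(W[...,1]-.15)<.05)&near
    for nm,q in(('guard',W[red]),('relay',W[blue])):
        if len(q)>5:
            zt=np.percentile(q[:,2],97);t=q[q[:,2]>zt-.006];print(n,nm,len(q),'top',zt.round(4),np.median(t[:,2]).round(4),rect(t))
    # tab front and guard rear heights
    q=W[red]
    for lo,hi in((.49,.53),(.545,.565),(.58,.6)):
        t=q[(q[:,0]>lo)&(q[:,0]<hi)]
        if len(t):print('  x',lo,hi,np.percentile(t[:,2],90).round(4))
im=load('side10')[0][160:240,230:310];cv2.imwrite('pics/c10.png',cv2.resize(im,(400,400),interpolation=cv2.INTER_CUBIC)[...,::-1])
E
```

```text
time: 26.2
tool_pos: [0.4933, -0.0376, 0.2209]
tool_rot: [0.001, 0.687, 0.726, 0.001]
contact_force: [0.2, -0.6, -0.7]
gripper_width: -0.001
grasp_force: 0.0
time: 26.5
tool_pos: [0.4977, -0.1002, 0.22]
tool_rot: [0.001, 0.69, 0.724, 0.0]
contact_force: [0.1, 0.5, 0.6]
gripper_width: -0.002
grasp_force: 0.0
side guard 568 top 0.0854 0.0836 ((551.9613037109375, 37.41357421875), (99.05852508544922, 50.552886962890625), 3.6930885314941406)
side relay 187 top 0.1099 0.1077 ((571.4317016601562, 140.590087890625), (44.03484344482422, 23.035219192504883), 45.91438293457031)
  x 0.49 0.53 0.0829
  x 0.545 0.565 0.0846
  x 0.58 0.6 0.0851
wrist guard 4857 top 0.0838 0.0824 ((551.0744018554688, 38.20325469970703), (100.81002044677734, 45.54736328125), 3.3106536865234375)
  x 0.49 0.53 0.0824
  x 0.545 0.565 0.0834
  x 0.58 0.6 0.0834
top guard 91 top 0.0877 0.0838 ((550.9634399414062, 36.875755310058594), (97.30940246582031, 43.946170806884766), 4.824136734008789)
top relay 121 top 0.1138 0.1105 ((564.493896484375, 153.59933471679688), (39.62203598022461, 34.68408203125), 89.98953247070312)
  x 0.49 0.53 0.0846
  x 0.545 0.565 0.0862
  x 0.58 0.6 0.0855
```

View pics/c10.png

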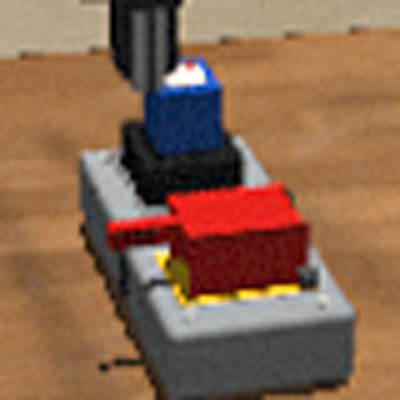

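The guard is shut and level, top at 83 mm over its whole length. The relay is home with its top at about 109 mm, and the robot is clear of everything. I hand the job in.

```bash
python3 -c "
from plant import manip
print(manip.job_done())"
```

```text
the job is handed in; nothing more can be done
None
```

The job is handed in, with no verdict returned: the blue relay is fully home, the toggle was pushed to its stop toward the relay, the guard is shut over it, the robot is clear, and I never touched the grey relay.

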